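# Close the cell test pod with its bayonet cap and hold it home

## Task

Take the loose bayonet cap off the bench by its bar grip and fit it to the open test pod (the one without a cap): line the two lugs up with the two notches, push the cap in against the spring under the cell, and twist it a quarter turn clockwise as seen from above. Finish while still gripping the cap in its turned position and keeping it pressed down, its flange fully home on the pod's rim, because the spring lifts it again as soon as you let up; do not let go. Leave the jar, the battery pack and the tape roll beside the work undisturbed.

Things in the scene. Friction and masses are not known exactly. Their poses are not given: they have to be found in the camera images.
- cap: The loose bayonet cap, about 150 g, standing upright on its plug. Origin: centre of the plug's underside; z up its axis, x along both the lugs and the bar grip. A half turn gives the same cap. From below: steel plug 30 mm diameter, 22 mm long (foot chamfered 3 mm); black round flange 52 mm diameter from z 22 to 28 mm; black bar grip 44 mm long (x), 14 mm thick (y), z 28 to 60 mm.
- cap_lug (a point): Outer end of one of the cap's two equal steel lugs, 22 mm out on the cap's +x side; the other is on the -x side. They stick out of the plug, are 8 mm wide and lie 3 to 9 mm above its underside (this point: 6 mm).
- cap_grip (a point): Point on the cap's axis inside the bar grip, 52 mm above the plug's underside and 8 mm below the bar's top: the place to grip from above, fingers closing along the cap's y on the 14 mm thickness.
- pod: The open test pod, fixed to the bench: aluminium block 72 x 72 mm on a round steel base of 116 mm diameter, rim 76 mm above the bench. Origin: centre of the underside, z up, x along its two lug notches. A similar pod that already has its cap on stands about 0.2 m away (fixed, not listed).
- pod_mouth (a point): Centre of the open pod's bore at its rim, 76 mm above the bench; axes as pod. The bore is 34 mm in diameter through an 8 mm thick top plate. With the cap fully home, its flange lies on the rim and its underside is 22 mm below this point.
- pod_notch (a point): Middle of one of the two lug notches (13 mm wide, from the bore out to the block's +x and -x sides), 20 mm from the bore's axis, at rim height. Below the plate is a hollow where the lugs turn clockwise only, to a stop at about 93 degrees from the notches; they clear the plate and can turn only while the flange is less than 5 mm from the rim.
- test_cell (a joint): How far the 18 mm cell standing on a spring in the open pod is pressed down, m: 0 with its top 9 mm below the rim, 0.013 when the cap's flange lies on the rim. The spring pushes up with about 2.4 N at 0 and 10 N at 0.013. With the cap turned but not pressed, it lifts the cap 5 mm off home (0.008), where the lugs catch under the plate.
- ring_jar: Bystander: squat jar with ribbed lid, 46 mm diameter, 50 mm tall. Origin: centre of its underside.
- pack_1: Bystander: pack of cells 43 x 57 x 72 mm, upright. Origin: centre of its underside.
- masking_roll: Bystander: roll of tape lying flat, 100 mm diameter, 18 mm tall. Origin: centre of its underside.
There are look-alikes about, which are no part of the job. What is shaped like the cap but green is not meant.

How it is judged:
On the way, in this order (a step that is already met when the one before it is completed fails the run):
1. the cap is picked up from the bench (height (world z) of cap above 0.03 m and contact force between the fingers and cap above 1 N), for 0.1 s.
2. the cap is pushed into the open pod through the notches, against the spring (horizontal distance between cap and pod_mouth below 0.005 m and z of cap in the frame of pod_mouth below -0.014 m and value of joint test_cell above 0.005 m and angle between the x axis of cap and the x axis of pod, either way round below 0.45 rad), for 0.05 s.
At the end, for the whole second after the job is handed in: The cap is in the open pod, upright, its bar a quarter turn (within 0.3 rad) from the notches, its flange within 2.5 mm of the rim, the cell pressed down more than 10.5 mm, and the fingers still hold it still there (contact over 2 N). Nothing is let go (angle between the x axis of cap and the y axis of pod, either way round below 0.3 rad and z of cap in the frame of pod_mouth below -0.0195 m and horizontal distance between cap and pod_mouth below 0.005 m and angle between cap's own z axis and vertical below 0.1 rad and value of joint test_cell above 0.0105 m and contact force between the fingers and cap above 2 N and linear speed of cap below 0.02 m/s); the arm keeps its last pose, push and grip.
It fails at once if a bystander (jar, pack or tape roll) is pushed more than 3 cm or tipped over (distance of any of ring_jar, pack_1, masking_roll from where it was at the start of the episode above 0.03 m or angle between any of ring_jar, pack_1, masking_roll's own z axis and vertical above 0.5 rad).
It also fails if it takes over 42 s, if anything falls off the work surface, if the arm or the gripper's body presses on something with over 40 N, if the wrist force passes 120 N, or if a joint passes its speed limit or range.

## Robot

A 7-joint arm with a two-finger parallel gripper is mounted at the origin on a cart in front of the work surface, level with it; the furniture and walls round the work are solid. World frame = base frame: x ahead of the robot, y to its left, z up, the work surface at z = 0. Lengths are in m, angles in rad, forces in N, time in s.
With the tool pointing down it reaches from about 0.425 to 0.875 m from the base axis. Payload 4.7 kg.
Tool frame: the origin (TCP) lies midway between the tips of the shut fingers; the grasp point (between the pads) lies 19 mm behind it; z points along the fingers, y is the line along which they close (so a half turn about z gives the same grasp; the last joint's range is limited). The gripper opens to 87 mm and grips with 3 to 60 N. Pads are 19 mm wide; open, the fingers measure 117 mm over their backs; the gripper's body (75 mm by 190 mm) begins 51 mm behind the grasp point.
Start: joints at [-1.176, 0.321, -0.07, 1.45, 0.023, 1.371, -0.057], TCP at [0.242, 0.603, 0.223] pointing down, gripper open.
Joint ranges: [-2.86, 2.86], [-0.3, 2.09], [-1.38, 1.24], [0.06, 2.45], [-1.56, 4.7], [0.09, 2.05], [-2.69, 2.69]. Speed limits (rad/s): [2.57, 2.57, 3.14, 3.14, 3.14, 3.14, 3.14].

## Interface

Orientations are given as a rotation vector (axis times angle).
In Python, from bench import monitor, cams, workorder gives the robot as it stands.
- The arm moves only by the tool move_arm, never from a script. Its arguments are lists of equal length, an entry for each row: "slide": the shift along the tool's x, y, z in cm, a list of three; "roll": the turn about the tool's z in rad. In form: {"slide": [[dx, dy, dz], ...], "roll": [roll, ...]}. A call has 1 to 20 rows; each row is the pose to reach, as a shift and turn from the pose commanded when the call began, along the tool's axes at that moment; what a row does not reach only later rows make up. A row lasts 1/10 s, in which the tool goes at most 50 mm and 8.59 degrees, less where a joint would pass 70% of its speed; a pose out of reach is approached as far as the arm can. A call with a gripper value outside its range is refused whole. "gripper" is the finger opening in cm, from 0 to 8.7, set as the call begins (left out, the last holds). The fingers move at their own pace and stop on an object; "squeeze" is the grip in N (left out, the last holds). Time passes only in rows, so rows that repeat a pose let the fingers close. It gives the time, the measured TCP pose, the force, the opening and the grip force at its end, in the units of the state.
- monitor.get_state(): the state, without advancing time (a new reading comes with each control period).
- cams.get_image(name): name is "scene" or "top"; returns the picture (420x560x3 uint8, red, green, blue); there is no depth.
- cams.get_calibration(name): a dict with "mtx" (3x3 intrinsics, pixels), "dist_coeffs" ([k1, k2, p1, p2, k3] as OpenCV has them; the pictures are not rectified), "R" (3x3) and "t" (3): a world point X has camera coordinates R X + t. Camera axes: x right, y down, z forward; pixel columns grow to the right and rows downward; lengths in m; the calibration is good to about 2 mm. A picture is of the moment at which its call begins. get_calibration takes no time and is no camera call.
- workorder.close_job(): hands the job in; it is judged then, once.
The state is a dict: "time": time; "joint_positions": joint angles; "qd": joint speeds; "joint_torque": joint torques, N m; "position": TCP position; "tool_rot": TCP orientation; "ft_force": force on the tool from outside, world axes, zero at the start; "torque": the same for the moment, N m; "grip_width": opening from 0.0 (shut) to 1.0 (fully open); "grip_force": force on a finger pad.
Only numpy, scipy, OpenCV 4.12 (cv2) and the standard library are available. Lean on these libraries where they do the work, as an engineer would, in place of code of your own. Each camera call takes 0.05 s, during which the arm holds its last target. There are 200 camera calls.

## Working session

There is one attempt and no reset: what is moved stays moved. The work goes in short steps, Python scripts to look and compute and a tool call to move; the robot and the scene stay as the last step left them, time stands still between calls to the robot, and variables do not carry over. Pictures are saved under pics/ and viewed, at most 10 in all, crops included, and the job is handed in when it is done.

Besides the shell and the picture viewer there is one more tool, called after ">>>" as name(argument=value, ...) on one line, values as JSON. move_arm: Moves the arm, as the interface text tells. Its arguments: {"type":"object","properties":{"slide":{"type":"array","items":{"type":"array","items":{"type":"number"}}},"roll":{"type":"array","items":{"type":"number"}},"gripper":{"type":"number"},"squeeze":{"type":"number"}},"required":["slide","roll"]}

```bash
mkdir -p pics; ls; python3 - <<'E'
from bench import monitor,cams
import cv2,numpy as np
s=monitor.get_state();print({k:np.round(v,3).tolist() for k,v in s.items()})
for n in("scene","top"):
    im=cams.get_image(n);cv2.imwrite(f"pics/{n}0.png",im[:,:,::-1]);c=cams.get_calibration(n)
    print(n,{k:np.round(v,4).tolist() for k,v in c.items()})
E
```

```text
pics
{'time': 0.0, 'joint_positions': [-1.176, 0.322, -0.07, 1.452, 0.023, 1.371, -0.057], 'qd': [0.001, -0.0, -0.001, -0.001, -0.0, 0.0, -0.002], 'joint_torque': [0.0, -49.129, -0.403, -31.252, -0.064, 0.044, 0.0], 'position': [0.241, 0.603, 0.221], 'tool_rot': [-0.594, -3.085, 0.003], 'ft_force': [-0.364, 0.575, 0.433], 'torque': [0.054, -0.044, -0.03], 'grip_force': 0.0, 'grip_width': 0.996}
scene {'mtx': [[511.2562, 0.0, 275.4662], [0.0, 511.2562, 203.2382], [0.0, 0.0, 1.0]], 'dist_coeffs': [0.0493, 0.0, 0.0, 0.0, 0.0], 'R': [[0.895, -0.4456, 0.0184], [-0.2466, -0.5287, -0.8122], [0.3717, 0.7224, -0.5831]], 't': [-0.4774, 0.193, 0.9431]}
top {'mtx': [[449.5715, 0.0, 278.8083], [0.0, 449.5715, 209.6687], [0.0, 0.0, 1.0]], 'dist_coeffs': [-0.044, 0.0, 0.0, 0.0, 0.0], 'R': [[-0.0623, -0.9981, -0.0033], [-0.9758, 0.0616, -0.2099], [0.2097, -0.0099, -0.9777]], 't': [0.047, 0.5714, 0.9489]}
```

View pics/scene0.png

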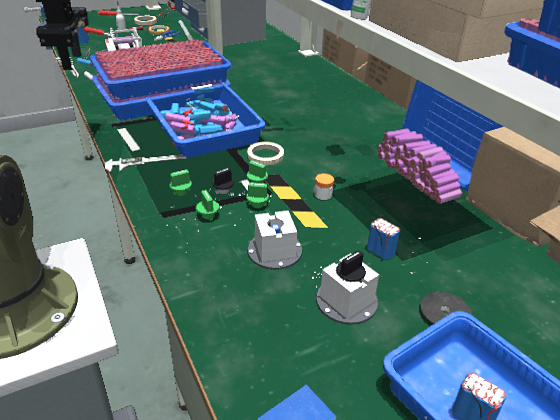

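View pics/top0.png

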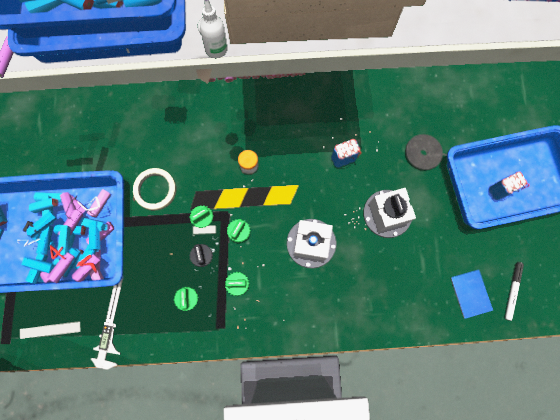

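Scene picture: the black loose cap is at about (223,180), the open pod at (276,235) and the capped pod at (350,280).
Top picture: candidates for the cap are the black one at (201,255), green ones at (201,216), (238,231), (237,284) and (186,298), and the black cap mounted on the other pod at (396,206). By the description I choose (201,255). The open pod is at (313,240), not the capped one at (392,210). I'll check both in one close crop.

```bash
python3 - <<'E'
import cv2,numpy as np
t=cv2.imread("pics/top0.png");s=cv2.imread("pics/scene0.png")
def c(im,x,y,w=50,h=37): return cv2.resize(im[y-h:y+h,x-w:x+w],(400,296),interpolation=cv2.INTER_CUBIC)
m=np.vstack([np.hstack([c(t,201,255),c(t,313,240)]),np.hstack([c(s,223,182),c(s,276,230)])])
cv2.imwrite("pics/crop0.png",m)
E
```

```text
(no output)
```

View pics/crop0.png

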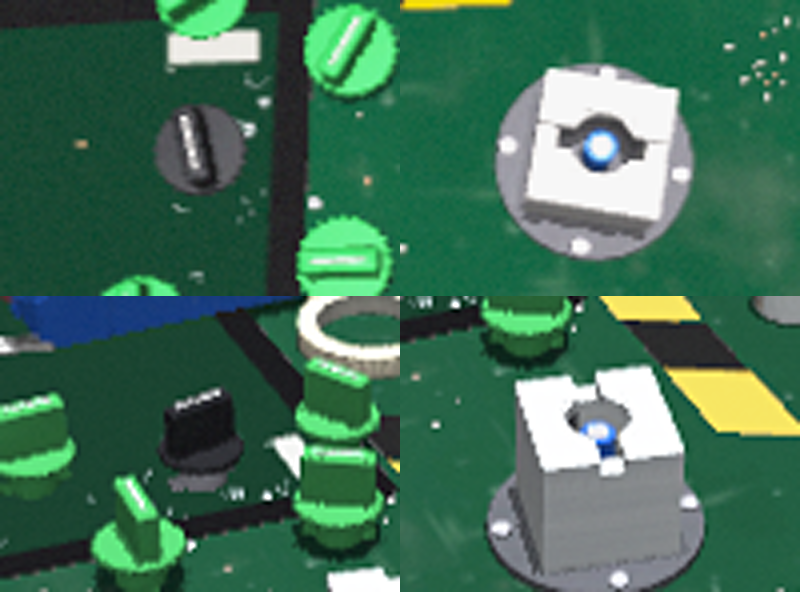

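The crop shows a black cap with a bar standing on the mat (top about (201,255)). It also shows an uncapped pod with the blue cell in its bore and notches to image left and right (top about (312,240)). Both choices hold. Now the measurement.

```bash
cat > h.py <<'E'
import cv2,numpy as np
from bench import cams
C={n:cams.get_calibration(n) for n in("scene","top")}
C={n:{k:np.array(v,float) for k,v in c.items()} for n,c in C.items()}
def ray(n,p):
    c=C[n];q=cv2.undistortPoints(np.array(p,float).reshape(-1,1,2),c["mtx"],c["dist_coeffs"]).reshape(-1,2)
    d=np.c_[q,np.ones(len(q))]@c["R"];return -c["R"].T@c["t"],d/np.linalg.norm(d,axis=1)[:,None]
def plane(n,p,z):
    o,d=ray(n,p);return o+d*((z-o[2])/d[:,2])[:,None]
def tri(ps,pt):
    o1,d1=ray("scene",ps);o2,d2=ray("top",pt);out=[]
    for a,b in zip(d1,d2):
        k=np.linalg.lstsq(np.c_[a,-b],o2-o1,rcond=None)[0];p,q=o1+k[0]*a,o2+k[1]*b
        out.append([*(p+q)/2,np.linalg.norm(p-q)])
    return np.array(out)
def proj(n,X):
    c=C[n];return cv2.projectPoints(np.array(X,float).reshape(-1,1,3),cv2.Rodrigues(c["R"])[0],c["t"],c["mtx"],c["dist_coeffs"])[0].reshape(-1,2)
E
python3 - <<'E'
from h import *
np.set_printoptions(precision=4,suppress=True)
I={n:cv2.imread(f"pics/{n}0.png") for n in C}
ov={}
def biggest(m,x0,y0):
    cs=cv2.findContours(m.astype(np.uint8),cv2.RETR_EXTERNAL,cv2.CHAIN_APPROX_NONE)[0]
    return max(cs,key=cv2.contourArea)+np.array([x0,y0])
quads={}
for n,(x0,x1,y0,y1),th in(("top",(285,345,212,268),195),("scene",(245,305,205,260),205)):
    a=I[n][y0:y1,x0:x1].astype(int);m=(a.min(2)>th);m=cv2.morphologyEx(m.astype(np.uint8),cv2.MORPH_OPEN,np.ones((2,2)))
    cs=[c+np.array([x0,y0]) for c in cv2.findContours(m,cv2.RETR_EXTERNAL,cv2.CHAIN_APPROX_NONE)[0] if cv2.contourArea(c)>60]
    print(n,[cv2.contourArea(c) for c in cs])
    h=cv2.convexHull(np.vstack(cs));e=.02
    while len(q:=cv2.approxPolyDP(h,e*cv2.arcLength(h,True),True))>4:e+=.01
    q=q.reshape(-1,2);quads[n]=q;print("quad",q.tolist());print(plane(n,q,.076))
for n,(x0,x1,y0,y1) in(("top",(186,218,238,272)),("scene",(208,240,162,200))):
    a=I[n][y0:y1,x0:x1].astype(int);ch=a.max(2)-a.min(2);v=a.max(2)
    c=biggest((ch<22)&(v<150),x0,y0);print(n,"cap blob",cv2.contourArea(c),cv2.boundingRect(c),"ell",cv2.fitEllipse(cv2.convexHull(c)))
    b=biggest((ch<22)&(v<48),x0,y0);print(" bar",cv2.contourArea(b),cv2.minAreaRect(b))
    print(v[::2,:]if n=="top" else v[::2,:])
E
```

```text
top [1049.0]
quad [[301, 221], [332, 226], [328, 258], [296, 252]]
[[ 0.5414 -0.0359  0.076 ]
 [ 0.526  -0.103   0.076 ]
 [ 0.4565 -0.0883  0.076 ]
 [ 0.4739 -0.0201  0.076 ]]
scene [284.0, 250.5]
quad [[297, 232], [263, 237], [256, 216], [289, 212]]
[[ 0.527  -0.1058  0.076 ]
 [ 0.4591 -0.0912  0.076 ]
 [ 0.4752 -0.0233  0.076 ]
 [ 0.5436 -0.04    0.076 ]]
top cap blob 386.5 (189, 244, 24, 23) ell ((200.6761016845703, 254.87313842773438), (23.07600975036621, 23.40711784362793), 101.91893768310547)
 bar 21.5 ((201.5, 254.5), (19.0, 5.0), 90.0)
[[ 73  74  74  75  71  72  75  72  72  73  73  75  72  73  74  71  72  76
   72  73  72  76  69  76  76  74 127 128  89  71 102  94]
 [ 73  70  72  75  72  73  74  72  75  76  72  73  73  71  71  72  71  73
   73  73  78  75  73  75  76  73  75  77  82  81  78  76]
 [ 73  72  74  70  71  72  70  72  73  74  72  68  74  76  75  73  72  73
   75  74  73  73  73  74  72  73  72  71  72 102 143 157]
 [ 71  71  74  68  75  74  74  73  72  71  66  64  65  60  65  72  82  71
   61  69  72  72  73  75  71  72  70  72  72  86 155 151]
 [ 76  74  70  72 
[... 3802 characters left out ...]
0  68  68  68  69  67  68  69  67]
 [ 70 126  63  66  67  68  69  82  79  91 103 104  96 114  99  99 116 112
  108 103  93  69  68  70  68  69  69  68  67  69  69  68]
 [ 88  62  67  69  67  67  70  66 113 115 110  96 110 111 112 110 108 105
  104  86  68  67  85  84  81  80  64  67  68  67  66  66]
 [235 119  60  66  68  67  69  67  66  68  65  66  68  67  67  65  65  68
   67  70 107  81 117 197 170 238  59  66  69  66  94 230]
 [255 238 172  73  64  67  67  69  69  69  67  67  70  69  69  68  68  69
   69  68  68  68  65  62  65  62  63  66  64  62  48  32]
 [228 234 236 219  86  62  74 143  73  67  68  68  70  69  71  70  66  65
   65  63  53  44  44  36  32  29  33  29  33  30  32  30]]
```

```bash
python3 - <<'E'
from h import *
np.set_printoptions(precision=4,suppress=True)
I={n:cv2.imread(f"pics/{n}0.png").max(2) for n in C}
print("bar top tri",tri([[222.3,171.3]],[[198.7,254]]))
qs=[[297,232],[263,237],[256,216],[289,212]];qt=[[332,226],[328,258],[296,252],[301,221]]
t=tri(qs,qt);print("pod",t,t.mean(0))
for z in(.025,.028):print("flange top",plane("top",[[200.7,254.9]],z),"scene",plane("scene",[[223,182.6]],z))
def line(p,n,z):
    vx,vy,x,y=cv2.fitLine(np.float32(p),cv2.DIST_HUBER,0,.01,.01).ravel()
    w=plane(n,[[x-6*vx,y-6*vy],[x+6*vx,y+6*vy]],z);d=w[1]-w[0];return np.degrees(np.arctan2(d[1],d[0]))%180
# dark side face valley (top), highlight (top), highlight (scene): weighted centres
P=[];H=[]
for r in range(247,263):
    a=I["top"][r,196:206].astype(float);w=np.clip(60-a,0,None);P.append([196+(w*np.arange(10)).sum()/w.sum(),r])
for r in range(248,259):
    a=I["top"][r,194:204].astype(float);w=np.clip(a-110,0,None);H.append([194+(w*np.arange(10)).sum()/w.sum(),r])
S=[]
for c in range(217,227):
    a=I["scene"][166:174,c].astype(float);w=np.clip(a-80,0,None)
    if w.sum()>0:S.append([c,166+(w*np.arange(8)).sum()/w.sum()])
print("bar yaw",line(P,"top",.045),line(H,"top",.06),line(S,"scene",.06))
R=cv2.Rodrigues(np.array([-0.594,-3.085,0.003]))[0];print("toolaxes",R)
E
```

```text
bar top tri [[0.4853 0.1938 0.0586 0.0011]]
pod [[ 0.5272 -0.1036  0.074   0.002 ]
 [ 0.4583 -0.089   0.0743  0.0034]
 [ 0.4752 -0.0206  0.0739  0.0023]
 [ 0.5435 -0.0367  0.0733  0.0035]] [ 0.5011 -0.0625  0.0739  0.0028]
flange top [[0.4867 0.1953 0.025 ]] scene [[0.4867 0.195  0.025 ]]
flange top [[0.4863 0.1947 0.028 ]] scene [[0.4851 0.1907 0.028 ]]
bar yaw 10.789231273124386 10.026592368384883 10.002849017376276
toolaxes [[-0.9285  0.3713 -0.0003]
 [ 0.3713  0.9285 -0.0019]
 [-0.0004 -0.0019 -1.    ]]
```

>>> move_arm(slide=[[-4.2, -3.2, 0], [-8.4, -6.4, 0], [-12.6, -9.6, 0], [-16.8, -12.8, 0], [-21, -16, 0], [-25.3, -19.3, 0], [-29.5, -22.5, 0], [-33.7, -25.7, 0], [-38, -28.9, 0], [-38, -28.9, 3], [-38, -28.9, 6], [-38, -28.9, 9], [-38, -28.9, 9], [-38, -28.9, 9]], roll=[-0.06, -0.12, -0.18, -0.24, -0.3, -0.36, -0.42, -0.48, -0.54, -0.558, -0.558, -0.558, -0.558, -0.558], gripper=5)

```text
time: 1.5
position: [0.4867, 0.1939, 0.1327]
tool_rot: [0.278, -3.128, 0.001]
ft_force: [1.1, -1.1, -0.1]
grip_width: 0.57
grip_force: 0.0
```

>>> move_arm(slide=[[0, 0, 3], [0, 0, 6], [0, 0, 8], [0, 0, 9], [0, 0, 9.8], [0, 0, 9.8], [0, 0, 9.8]], roll=[0, 0, 0, 0, 0, 0, 0])

```text
time: 2.2
position: [0.4879, 0.1944, 0.0358]
tool_rot: [-0.278, 3.127, 0.001]
ft_force: [-0.1, -0.5, -0.0]
grip_width: 0.576
grip_force: 0.0
```

>>> move_arm(slide=[[0, 0, 0], [0, 0, 0], [0, 0, 0], [0, 0, 0], [0, 0, 0], [0, 0, 0], [0, 0, 0], [0, 0, 0]], roll=[0, 0, 0, 0, 0, 0, 0, 0], gripper=0, squeeze=45)

```text
time: 3.0
position: [0.487, 0.1939, 0.0346]
tool_rot: [-0.278, 3.129, 0.0]
ft_force: [-0.3, -0.2, 0.7]
grip_width: 0.154
grip_force: 45.0
```

>>> move_arm(slide=[[0, 0, -2], [0, 0, -5], [0, 0, -8], [0, 0, -11.5], [0.5, -3, -11.5], [0.8, -6, -11.5], [1, -9, -11.5], [1.3, -12, -11.5], [1.7, -15, -11.5], [2.1, -18, -11.5], [2.5, -20.5, -11.5], [2.9, -23, -11.5], [3.1, -25, -11.5], [3.1, -25.5, -11.5], [3.1, -25.5, -11.5], [3.1, -25.5, -11.5], [3.1, -25.5, -11.5], [3.1, -25.5, -11.5], [3.1, -25.5, -11.5], [3.1, -25.5, -11.5]], roll=[0, 0, 0, 0, 0.14, 0.28, 0.42, 0.56, 0.7, 0.84, 0.98, 1.12, 1.26, 1.4, 1.54, 1.68, 1.82, 1.96, 1.979, 1.979])

```text
time: 5.0
position: [0.5012, -0.0625, 0.1493]
tool_rot: [-2.46, -1.954, 0.001]
ft_force: [0.2, 0.7, -1.4]
grip_width: 0.159
grip_force: 45.0
```

```bash
python3 - <<'E'
from h import *
from bench import monitor
s=monitor.get_state();print(s["time"],np.round(s["position"],4),np.round(s["tool_rot"],3),np.round(s["joint_positions"],2),s["grip_force"],s["grip_width"],np.round(s["ft_force"],2))
I={}
for n in C:
    I[n]=cams.get_image(n)[:,:,::-1].copy();cv2.imwrite(f"pics/{n}1.png",I[n])
def c(im,x,y,w=50,h=50): return cv2.resize(im[y-h:y+h,x-w:x+w],(400,400),interpolation=cv2.INTER_CUBIC)
cv2.imwrite("pics/crop1.png",np.hstack([c(I["top"],313,235),c(I["scene"],276,205)]))
E
```

```text
5.0 [ 0.5012 -0.0625  0.1493] [-2.460e+00 -1.954e+00  1.000e-03] [-0.44  0.06  0.53  1.92 -0.03  1.17 -0.12] 44.978056121617556 0.1590311676706714 [ 0.24  0.69 -1.37]
```

View pics/crop1.png

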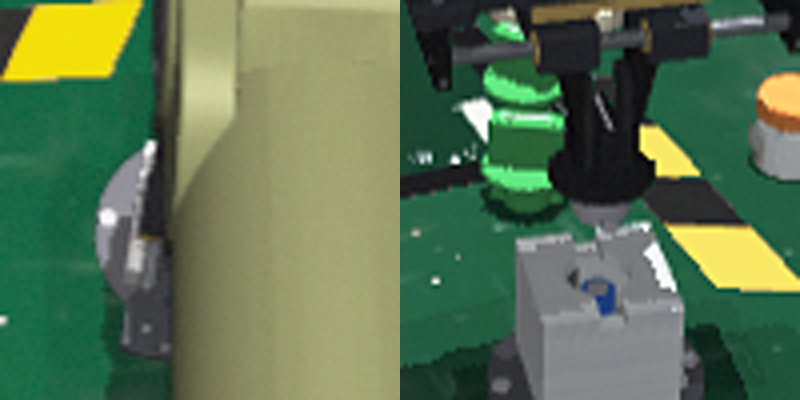

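The crop shows the cap held upright above the open pod with its flange at crop (602,178), i.e. scene pixel about (276,200). In the top view the arm hides it. Next I measure the cap in the scene view relative to the pod.

```bash
python3 - <<'E'
from h import *
np.set_printoptions(precision=4,suppress=True,linewidth=200)
a=cv2.imread("pics/scene1.png").max(2)
print("cols 258-294");
for r in range(190,214): print(r,a[r,258:296])
z=.1493-.0346
print("expected centre px",proj("scene",[[.5012,-.0625,z+h] for h in(0,.022,.025,.028)]))
o,d=ray("scene",[[276.5,199.5]]);v=d[0,:2]/np.linalg.norm(d[0,:2]);print(v)
E
```

```text
cols 258-294
190 [ 99 102 100  99 101 100 100 102  99  26  16  18  20  18  31  31  23  20  25  26  28  25  27  25  28  29  18  49 255 251 248 248 248 249 254 250 136  90]
191 [ 98 100 101 100 101 100 100  98  90  27  11  16  20  20  30  33  20  18  26  27  26  26  22  24  26  26  16  49 255 253 249 248 248 248 250 255 250 137]
192 [ 98 101 101 101 101 103  96  70  52  25  18  18  21  18  28  33  22  22  29  24  27  27  25  25  26  32  18  45 255 255 251 248 248 248 249 249 254 250]
193 [ 99 101 101 100 102  94  73  23  20  25  22  14  18  20  28  33  21  23  25  28  26  23  23  27  26  27  15  19  41 254 255 252 249 248 248 248 250 254]
194 [100  98 101 100 102  52  37  21  24  25  23  16  22  22  28  32  22  21  24  29  24  22  26  25  26  29  21  18  21  39 255 246 254 249 248 248 248 250]
195 [101  99  99 101 102  35  25  22  24  22  26  14  23  17  33  34  19  19  25  27  24  26  26  26  27  27  20  18  23  20  19  55 255 250 248 248 248 248]
196 [ 95  96  91  90  94  30  24  23  21  27  26  23  18  19  29  31  22  20  27  25  27  28  25  28  23  27  22  22  27  25  21  48 255 25
[... 2086 characters left out ...]
2  99 103 101 105 112 111  88 111 110 107  98  92 113 109 143 137 161 160 135  94 100  62  98  57  56  55]
211 [ 63  92 105  90 103 102  99 101 107 111 118 112 101  99  93  94 103 144  92 122 119 119 106 120 159 144 210 205 240 255 191  93  99 100 156 184 179 176]
212 [ 99 100  98  97  97  97  98  95 102 113 118 118 107 103  98  97 101 208 146 119 118 117 143 178 176 164 162 160 127 255 121 101  95  97  99 255 255 255]
213 [101 107 107 107 114 121 119 119 132 148 137 113 119 113 101  97  98 172 177 153 149 130 169 168 167 123 124 124 124 123 126 127  96  97  92  95 255 255]
expected centre px [[276.0507 207.9025]
 [276.2641 198.8676]
 [276.2936 197.6177]
 [276.3232 196.3633]]
[0.4595 0.8882]
```

```bash
python3 - <<'E'
from h import *
np.set_printoptions(precision=4,suppress=True)
z=.1493-.0346;o,_=ray("scene",[[276,200]])
f=plane("scene",[[276,206.0]],z+.022)[0];v=f[:2]-o[:2];v/=np.linalg.norm(v);print("centre from front edge",f[:2]+.026*v)
print("centre from side extremes",plane("scene",[[275.95,197.6]],z+.025))
# extremes rows: flange left edge dark-most rows 195-199.
l=plane("scene",[[262.5,197.6],[289.4,197.6]],z+.025);print("width",np.linalg.norm(l[1]-l[0]))
qs=[[297,232],[263,237],[256,216],[289,212]];print("pod scene@.076",plane("scene",qs,.076).mean(0),"@.075",plane("scene",qs,.075).mean(0))
E
```

```text
centre from front edge [ 0.502  -0.0605]
centre from side extremes [[ 0.5006 -0.0622  0.1397]]
width 0.052789578626016236
pod scene@.076 [ 0.5012 -0.0651  0.076 ] @.075 [ 0.5018 -0.064   0.075 ]
```

>>> move_arm(slide=[[-0.2, 0, 1], [-0.2, 0, 2], [-0.2, 0, 3], [-0.2, 0, 3.5], [-0.2, 0, 3.5], [-0.2, 0, 3.5]], roll=[0, 0, 0, 0, 0, 0])

```text
time: 5.7
position: [0.501, -0.0645, 0.1145]
tool_rot: [2.462, 1.951, -0.0]
ft_force: [-0.1, -0.5, -1.3]
grip_width: 0.156
grip_force: 45.0
```

```bash
python3 - <<'E'
from h import *
from bench import monitor
s=monitor.get_state();print(s["time"],np.round(s["position"],4),np.round(s["ft_force"],2))
p=np.array(s["position"]);z=p[2]-.0346
im=cams.get_image("scene")[:,:,::-1].copy();cv2.imwrite("pics/scene2.png",im)
k=8;x0,y0=232,185
c=cv2.resize(im[y0:y0+70,x0:x0+90],None,fx=k,fy=k,interpolation=cv2.INTER_NEAREST)
def dot(X,col):
    for q in proj("scene",X): cv2.circle(c,tuple(int(v) for v in (q-[x0-.5,y0-.5])*k),3,col,-1)
cx=p[:2];a=np.linspace(0,2*np.pi,60)
dot([[*(cx+.015*np.array([np.cos(t),np.sin(t)])),z+.003] for t in a],(0,255,255))
dot([[*(cx+.026*np.array([np.cos(t),np.sin(t)])),z+.022] for t in a],(0,0,255))
u=np.array([.2284,.9736])
dot([[*(cx+e*u*.022),z+.006] for e in(1,-1)],(255,0,255))
cv2.imwrite("pics/crop2.png",c)
E
```

```text
5.7 [ 0.501  -0.0645  0.1145] [-0.07 -0.5  -1.35]
```

View pics/crop2.png

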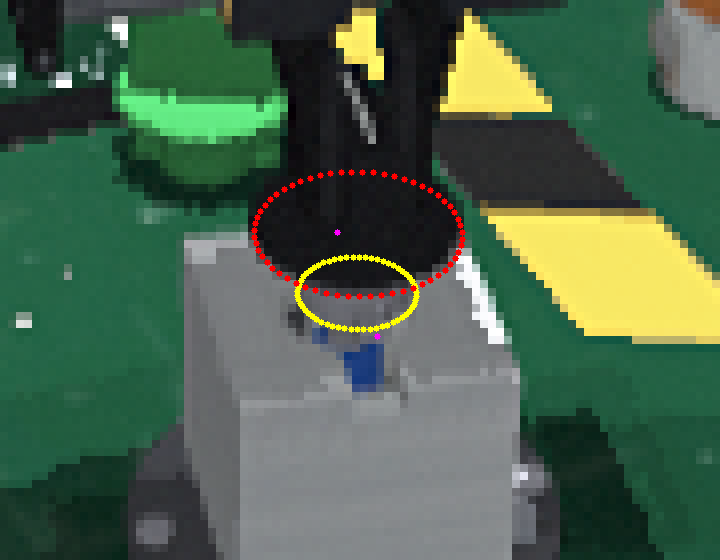

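The crop shows the plug just over the bore at crop (357,292), the lug-side notch at (376,398) below it and the cell at (365,365). The cap sits about 1 mm off towards the back left, so I correct slightly and lower it gently, watching the force.

>>> move_arm(slide=[[-0.08, 0.05, 0.2], [-0.08, 0.05, 0.4], [-0.08, 0.05, 0.5], [-0.08, 0.05, 0.6], [-0.08, 0.05, 0.7], [-0.08, 0.05, 0.7]], roll=[0, 0, 0, 0, 0, 0])

```text
time: 6.35
position: [0.5013, -0.0649, 0.1077]
tool_rot: [-2.462, -1.951, -0.001]
ft_force: [-0.5, 1.0, 1.6]
grip_width: 0.157
grip_force: 45.0
```

>>> move_arm(slide=[[0, 0, 0.1], [0, 0, 0.2], [0, 0, 0.3], [0, 0, 0.3]], roll=[0, 0, 0, 0])

```text
time: 6.75
position: [0.5008, -0.0645, 0.104]
tool_rot: [-2.461, -1.95, 0.0]
ft_force: [-2.0, 4.9, -1.2]
grip_width: 0.156
grip_force: 45.0
```

>>> move_arm(slide=[[0.07, -0.05, 0], [0.07, -0.05, 0.1], [0.07, -0.05, 0.2], [0.07, -0.05, 0.3], [0.07, -0.05, 0.3]], roll=[0, 0, 0, 0, 0])

```text
time: 7.25
position: [0.5008, -0.0644, 0.1015]
tool_rot: [-2.462, -1.95, -0.0]
ft_force: [-1.2, 5.1, 0.1]
grip_width: 0.156
grip_force: 45.0
```

>>> move_arm(slide=[[0.1, -0.05, 0], [0.1, -0.05, 0.2], [0.1, -0.05, 0.4], [0.1, -0.05, 0.6], [0.1, -0.05, 0.6]], roll=[0, 0, 0, 0, 0])

```text
time: 7.75
position: [0.5008, -0.0641, 0.0956]
tool_rot: [2.462, 1.95, -0.0]
ft_force: [-2.9, 0.9, 3.6]
grip_width: 0.154
grip_force: 45.0
```

>>> move_arm(slide=[[0, -0.02, 0.2], [0, -0.02, 0.4], [0, -0.02, 0.6], [0, -0.02, 0.7], [0, -0.02, 0.75], [0, -0.02, 0.75]], roll=[0, 0, 0, 0, 0, 0], squeeze=60)

```text
time: 8.35
position: [0.5009, -0.064, 0.089]
tool_rot: [2.462, 1.95, 0.001]
ft_force: [-4.7, 0.9, 9.1]
grip_width: 0.159
grip_force: 60.0
```

>>> move_arm(slide=[[0, -0.04, 0.1], [0, -0.04, 0.1], [0, -0.04, 0.1], [0, -0.04, 0.1], [0, -0.04, 0.1], [0, -0.04, 0.1]], roll=[0, 0, 0.1, 0.2, 0.3, 0.3])

```text
time: 8.95
position: [0.5021, -0.0633, 0.0887]
tool_rot: [2.727, 1.557, 0.006]
ft_force: [-1.7, 2.4, 9.8]
grip_width: 0.154
grip_force: 60.0
```

>>> move_arm(slide=[[0, 0, 0], [0, 0, 0], [0, 0, 0], [0, 0, 0], [0, 0, 0], [0, 0, 0]], roll=[0.12, 0.24, 0.36, 0.48, 0.6, 0.6])

```text
time: 9.55
position: [0.5022, -0.0629, 0.0886]
tool_rot: [3.067, 0.682, 0.007]
ft_force: [-0.9, 3.7, 8.3]
grip_width: 0.156
grip_force: 60.0
```

>>> move_arm(slide=[[0, 0, 0.05], [0, 0, 0.1], [0, 0, 0.1], [0, 0, 0.1], [0, 0, 0.1], [0, 0, 0.1], [0, 0, 0.1], [0, 0, 0.1]], roll=[0.12, 0.24, 0.36, 0.48, 0.6, 0.66, 0.66, 0.66])

```text
time: 10.35
position: [0.5028, -0.0622, 0.0886]
tool_rot: [-3.12, 0.344, -0.008]
ft_force: [-2.9, 4.8, 16.2]
grip_width: 0.157
grip_force: 60.0
```

```bash
python3 - <<'E'
from h import *
from bench import monitor
s=monitor.get_state();print({k:np.round(v,4).tolist() for k,v in s.items()})
im=cams.get_image("scene")[:,:,::-1].copy();tp=cams.get_image("top")[:,:,::-1]
f=lambda a,x,y:cv2.resize(a[y:y+70,x:x+70],(400,400),interpolation=cv2.INTER_CUBIC)
cv2.imwrite("pics/crop3.png",np.hstack([f(im,240,180),f(tp,278,205)]));cv2.imwrite("pics/scene3.png",im)
E
```

```text
{'time': 10.35, 'joint_positions': [-0.5449, 0.1394, 0.6638, 1.9861, -0.1025, 1.0428, -1.6248], 'qd': [0.0026, -0.0006, -0.0008, 0.0, -0.0019, -0.0011, 0.0012], 'joint_torque': [2.2268, -22.3325, 4.3634, -22.8878, 1.3783, -1.5199, 0.0339], 'position': [0.5028, -0.0622, 0.0886], 'tool_rot': [-3.1199, 0.3439, -0.0076], 'ft_force': [-2.8986, 4.8193, 16.2149], 'torque': [1.091, 0.9358, -0.0378], 'grip_force': 59.983, 'grip_width': 0.157}
```

View pics/crop3.png

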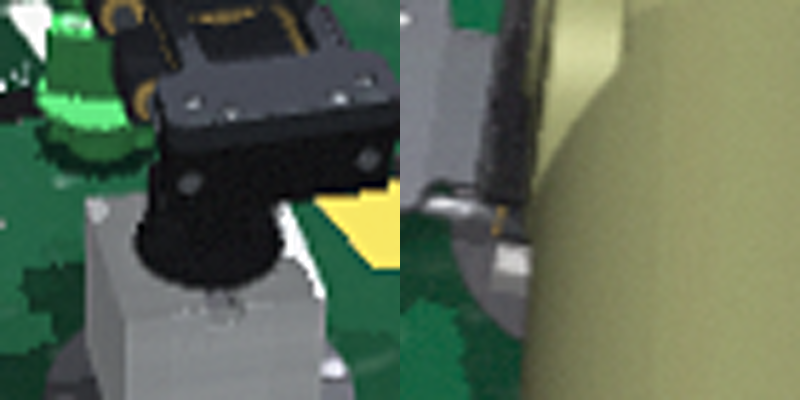

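The crop shows the flange down on the rim (crop (210,265)) and the cap turned, with the gripper still on the bar. I'll do one short hold check before handing in.

>>> move_arm(slide=[[0, 0, 0.05], [0, 0, 0.05], [0, 0, 0.05], [0, 0, 0.05], [0, 0, 0.05], [0, 0, 0.05]], roll=[0, 0, 0, 0, 0, 0])

```text
time: 11.05
position: [0.5028, -0.0621, 0.0886]
tool_rot: [-3.12, 0.344, -0.007]
ft_force: [-3.3, 5.0, 19.6]
grip_width: 0.155
grip_force: 60.0
```

```bash
python3 -c "
from bench import workorder
print(workorder.close_job())"
```

```text
the job is handed in; nothing more can be done
None
```

The job is handed in at about 11 s: the cap is in the open pod, turned a quarter turn clockwise, and still gripped at 60 N and pressed down with about 20 N. The tool height and last camera view show its flange on the rim; close_job gave no verdict.

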